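# Overhang the last tablets of a strip at the desk edge and hold it down

### The arm

A 6-joint arm with a two-finger parallel gripper is mounted at the origin on a cart in front of the work surface, level with it; the furniture and walls round the work are solid. World frame = base frame: x ahead of the robot, y to its left, z up, the work surface at z = 0. Lengths are in mm, angles in rad, forces in N, time in s.
With the tool pointing down it reaches from about 275 to 750 mm from the base axis. Payload 10.2 kg.
Tool frame: the origin (TCP) lies between the finger pads; the fingertips stand 11 mm ahead of it and the grasp point (between the pads) lies 8 mm behind it (ctrl.tip_extent is the distance from the TCP to the fingertips, in mm); z points along the fingers, y is the direction in which the jaws open and shut (so a half turn about z gives the same grasp; the last joint's range is limited). The gripper opens to 85 mm and grips with 20 to 120 N. Pads are 22 mm wide; open, the fingers measure 114 mm over their backs; the gripper's body (76 mm by 85 mm) begins 54 mm behind the grasp point. The pads swing forward as they close: fully open they stand 13 mm farther back than shut.
Start: joints at [-1.501, 0.313, 1.498, -0, 1.331, -0.223], TCP at [151.52, -502.666, 242.294] pointing down, gripper open.
Joint ranges: [-2.94, 2.94], [-0.97, 2.17], [0.19, 2.56], [-1.23, 4.37], [0.02, 3.11], [-2.88, 2.88]. Speed limits (rad/s): [2.39, 2.39, 3.01, 3.14, 3.14, 3.14].

### API

Orientations are given as a unit quaternion [w, x, y, z].
In Python, from rig import ctrl gives the robot as it stands.
- The arm moves only by the tool apply_moves, never from a script. Its argument "commands" is a list of rows, each a list of 5 numbers: the finger opening in cm, from 0 to 8.54, then the shift along the tool's x, y, z in cm, then the turn about the tool's z in rad. In form: [[jaw, dx, dy, dz, roll], ...]. A call has 1 to 12 rows; each row shifts and turns the commanded pose from where the row before left it, along the tool's axes as they then stand; what a row does not reach is not made up. A row lasts 1/12 s, in which the tool goes at most 41.7 mm and 7.16 degrees, less where a joint would pass 70% of its speed; a pose out of reach is approached as far as the arm can. A call with a gripper value outside its range is refused whole. The fingers move at their own pace and stop on an object; "squeeze" is the grip in N (left out, the last holds). Time passes only in rows, so rows that do not move let the fingers close. It gives the time, the measured TCP pose, the force and the opening at its end, in the units of the state.
- ctrl.sense(): the state, without advancing time (a new reading comes with each control period).
- ctrl.capture(name): name is "scene" or "top" or "wrist"; returns the picture (480x640x3 uint8, red, green, blue); there is no depth.
- ctrl.camera_info(name): a dict with "fov_y" (degrees; the focal length in pixels is half the picture's height over the tangent of half this angle, whatever the lens; pixels are square), "cx", "cy" (the principal point, pixels), "camera_from_world" (4x4, takes a point from world to camera coordinates). Camera axes: x right, y down, z forward; pixel columns grow to the right and rows downward; lengths in mm; the calibration is good to about 2 mm. A picture is of the moment at which its call begins: read the wrist's pose just before it. camera_info takes no time and is no camera call; for the wrist camera it gives the pose at the moment of the call.
- ctrl.finish_job(): hands the job in, once; it reports no verdict.
The state is a dict: "time_s": time; "joints": joint angles; "dq": joint speeds; "tau": joint torques, N m; "eef_pos": TCP position; "ee_rot": TCP orientation; "force": force on the tool from outside, world axes, zero at the start; "wrist_torque": the same for the moment, N m; "grip_width": opening from 0.0 (shut) to 1.0 (fully open).
Only numpy, scipy, OpenCV 4.12 (cv2) and the standard library are available. Lean on these libraries where they do the work, as an engineer would, in place of code of your own. Each camera call takes 0.05 s, during which the arm holds its last target.

### The job

The two tablets left in the strip come out through the foil underneath, so slide the strip flat along the desk to the right-hand edge, tablet end first and square to it, until the two end rows of pockets, where the tablets are, stick out past the edge and the third row is still on the desk. Then keep it there by pressing gently down on its empty part, and finish while still pressing, so that I can pop the tablets out. Do not lift the strip, and leave everything else on the desk where it is.

Things in the scene. Friction and masses are not known exactly. Their poses are not given: they have to be found in the camera images.
- strip: blister strip, loose, flat, pockets up: 42 mm wide (x), 95 mm long (y), 4.5 mm thick at the pockets (rim 2 mm), 15 g. Five rows of two clear pockets 18.3 mm apart; only the end row at +y and the row next to it hold a pink tablet each. Its +y end points within 35 degrees of the right-hand edge. Origin: its middle, 1 mm above the desk; z up. Pressed from above with 5 to 15 N, it moves with the fingertips
- tablet_line (a point): point in the middle of the strip's width, halfway between the second and the third row of pockets counted from the tablet end: 9.2 mm from the strip's middle toward the tablet end and 38.3 mm from that end; axes as the strip's
- desk_edge (a point): point on the upper rim of the desk's right-hand edge, a straight edge along world x; the desk top (height 0) lies on the +y side of it and open air on the -y side. Axes as the world's. Only its y matters: the edge runs on at the same y from x = 0.24 to x = 0.87
- desk: the desk of red-brown board, fixed; its top is flat and 26 mm thick. Its origin lies on the floor under the desk's middle
- log_book: spiral log book, 210 x 152 x 14 mm, lying left of the strip with a white pen on it; not to be moved. Origin: middle of its underside
- pen: white pen with black ends, 11 x 145 x 9 mm, lying on the log book; not to be moved. Origin: middle of its underside
- dropper: small brown bottle with a black dropper top, 33 mm across, 102 mm tall, standing behind the strip; not to be moved. Origin: middle of its underside
- vial: empty clear glass vial with a white top, 16 mm across, 35 mm tall, standing behind the strip; not to be moved. Origin: middle of its underside
- syringes: paper-backed pack of two syringes, 151 x 58 x 13 mm, at the left, nearest to the robot; not to be moved. Origin: middle of its underside
- spectacles: pair of dark red spectacles, 141 x 142 x 42 mm, at the left; not to be moved. Origin: middle of its underside
Things that resemble listed ones, but are neither listed nor needed, are in the scene too. Leave any red or yellow look-alike of the strip alone.

How it is judged (in metres and radians):
At the end, for the whole second after the job is handed in: the line between the second and third pocket rows lies within 5 mm of the desk's edge, the strip is flat, at rest and square to the edge within 7 degrees, and the fingertips, above its empty part, press it on the desk with 1.5 to 40 N (y of tablet_line in the frame of desk_edge between -0.005 and 0.005 m and angle between the y axis of strip and the y axis of desk_edge, either way round below 0.12 rad and angle between strip's own z axis and vertical below 0.06 rad and contact force between strip and desk above 1.5 N and contact force between the fingers and strip between 1 and 40 N and y of the grasp point in the frame of tablet_line below 0 m and linear speed of strip below 0.01 m/s); the arm keeps its last pose, push and grip.
It fails at once if the strip is lifted more than 12 mm (height (world z) of strip above 0.013 m).
It fails at once if the strip is tipped up by more than 15 degrees (angle between strip's own z axis and vertical above 0.26 rad).
It fails at once if anything else on the desk (log book, pen, bottle, vial, syringe pack, spectacles) is moved by more than 20 mm (distance of any of log_book, pen, dropper, vial, syringes, spectacles from where it was at the start of the episode above 0.02 m).
It also fails if it takes over 51 s, if anything falls off the work surface, if the arm or the gripper's body presses on something with over 40 N, if the wrist force passes 120 N, or if a joint passes its speed limit or range.

## Working session

There is one attempt and no reset: what is moved stays moved. The work goes in short steps, Python scripts to look and compute and a tool call to move; the robot and the scene stay as the last step left them, time stands still between calls to the robot, and variables do not carry over. Pictures are saved under pics/ and viewed, and the job is handed in when it is done.

Besides the shell and the picture viewer there is one more tool, called after "Emit:" as name(argument=value, ...) on one line, values as JSON. apply_moves: Moves the arm, as the interface text tells. Its arguments: {"type":"object","properties":{"commands":{"type":"array"},"squeeze":{"type":"number"}},"required":["commands"]}

```bash
mkdir -p pics
python3 - <<'E'
from rig import ctrl
import cv2
print(ctrl.sense(), ctrl.tip_extent)
for n in ["scene","top"]:
    im=ctrl.capture(n); cv2.imwrite(f"pics/{n}0.png",im[:,:,::-1]); print(n,ctrl.camera_info(n))
E
```

```text
{'time_s': 0.0, 'joints': array([-1.50142854e+00,  3.13419047e-01,  1.49841071e+00, -1.74006060e-06,
        1.33099592e+00, -2.23379768e-01]), 'dq': array([-9.44980212e-04, -3.09018779e-04,  4.98422569e-04, -1.52679503e-05,
        6.35711114e-04,  9.01073257e-05]), 'tau': array([-5.98432907e-04, -4.12261963e+01, -2.59743798e+01, -2.14816337e-04,
        4.06715437e-03,  9.07861988e-06]), 'eef_pos': array([ 151.4880889 , -502.42511586,  241.76083248]), 'ee_rot': array([-6.14747727e-04,  9.89306253e-01,  1.45851833e-01,  4.65855330e-05]), 'force': array([-0.21139511, -0.1218842 ,  0.01089578]), 'wrist_torque': array([-0.00903452,  0.01262405, -0.00254763]), 'grip_width': 1.002469214364435} 11.0
scene {'fov_y': 54.97217947190485, 'cx': 318.13787692263963, 'cy': 241.276400278646, 'camera_from_world': array([[-4.82244073e-01, -8.75977686e-01, -1.01856547e-02,
         2.88263646e+02],
       [-6.40751420e-01,  3.60628138e-01, -6.77779436e-01,
         1.07644537e+02],
       [ 5.97392896e-01, -3.20328643e-01, -7.35194728e-01,
         9.57909381e+02],
       [ 0.00000000e+00,  0.00000000e+00,  0.00000000e+00,
         1.00000000e+00]])}
top {'fov_y': 47.72280354241412, 'cx': 324.0332264474352, 'cy': 244.75996868419648, 'camera_from_world': array([[ 6.60473483e-03, -9.99978130e-01, -3.41509049e-04,
         1.88295266e+01],
       [-9.95672787e-01, -6.54464075e-03, -9.26977303e-02,
         5.11427418e+02],
       [ 9.26934680e-02,  9.52275195e-04, -9.95694237e-01,
         1.09869850e+03],
       [ 0.00000000e+00,  0.00000000e+00,  0.00000000e+00,
         1.00000000e+00]])}
```

View pics/scene0.png

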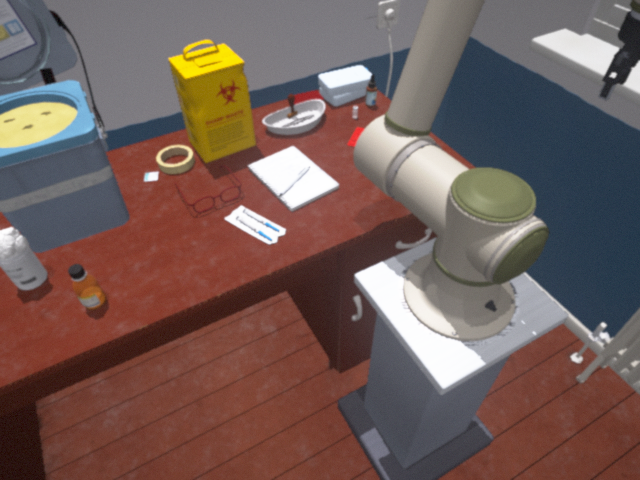

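View pics/top0.png

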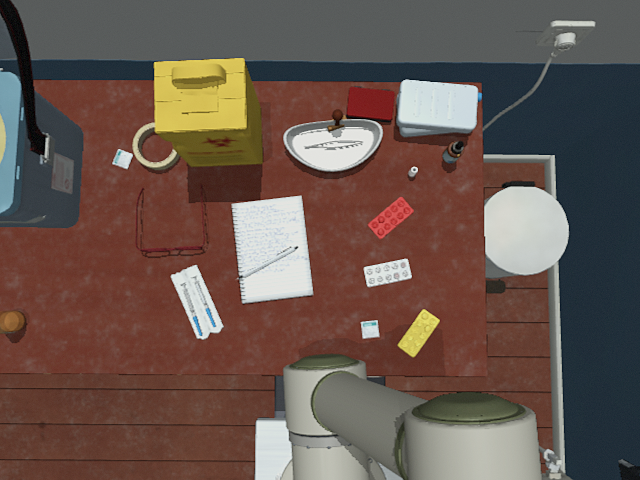

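```bash
cat > h.py <<'E'
import numpy as np
from rig import ctrl
def cam(n):
    i=ctrl.camera_info(n); f=240/np.tan(np.radians(i["fov_y"]/2)); return f,i["cx"],i["cy"],np.array(i["camera_from_world"])
def px2w(n,u,v,z=0,c=None):
    f,cx,cy,T=c or cam(n); R=T[:3,:3]; o=-R.T@T[:3,3]; d=R.T@np.array([(u-cx)/f,(v-cy)/f,1]); return o+d*(z-o[2])/d[2]
def w2px(n,p,c=None):
    f,cx,cy,T=c or cam(n); q=T[:3,:3]@np.array(p)+T[:3,3]; return cx+f*q[0]/q[2],cy+f*q[1]/q[2]
E
python3 - <<'E'
import cv2
from h import *
im=cv2.imread("pics/top0.png")
cv2.imwrite("pics/c1.png",cv2.resize(im[245:300,345:425],None,fx=10,fy=10,interpolation=cv2.INTER_CUBIC))
cv2.imwrite("pics/c2.png",cv2.resize(im[140:380,400:600],None,fx=2.5,fy=2.5,interpolation=cv2.INTER_CUBIC))
for y in (180,240,272,300,340): print(px2w("top",484,y))
E
```

```text
[ 654.68885711 -318.58234156    0.        ]
[ 525.83406923 -315.91266414    0.        ]
[ 458.19120731 -314.51120577    0.        ]
[ 399.6072656  -313.29743461    0.        ]
[ 316.87662063 -311.58338007    0.        ]
```

View pics/c1.png

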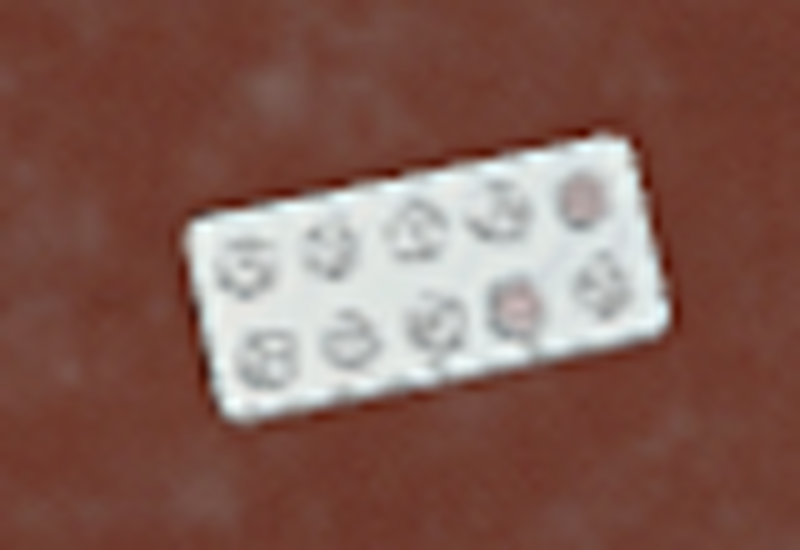

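View pics/c2.png

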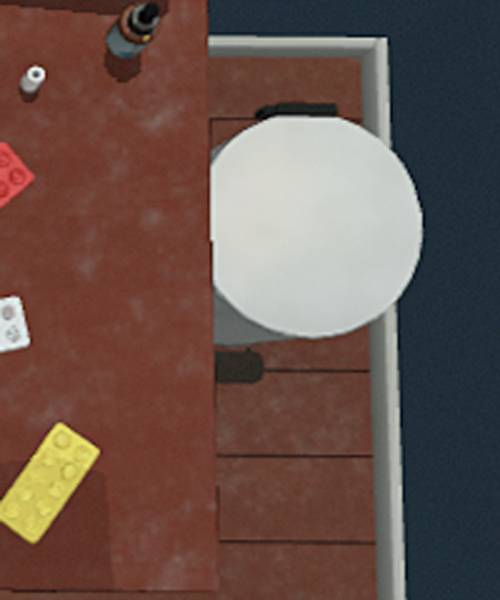

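```bash
cat >> h.py <<'E'
import cv2
def strip_top(im):
    # returns rect of white strip in top picture
    hsv=cv2.cvtColor(im,cv2.COLOR_BGR2HSV)
    m=((hsv[...,1]<70)&(hsv[...,2]>110)).astype(np.uint8); m[:225]=0;m[310:]=0;m[:,:340]=0;m[:,500:]=0
    m=cv2.morphologyEx(m,cv2.MORPH_CLOSE,np.ones((5,5)))
    c=max(cv2.findContours(m,0,1)[0],key=cv2.contourArea)
    return c
def edge_top(im,c):
    pts=[]
    for v in list(range(255,345,3)):
        row=im[v,470:500].astype(float)[:,2]; g=np.abs(np.diff(cv2.GaussianBlur(row[None],(5,1),0)[0])); k=g.argmax()
        pts.append(px2w("top",470.5+k,v,0,c)[:2])
    return np.array(pts)
E
python3 - <<'E'
from h import *
im=cv2.imread("pics/top0.png"); c=cam("top")
k=strip_top(im); W=np.array([px2w("top",u,v,2,c)[:2] for u,v in k[:,0].astype(float)],np.float32)
print(cv2.minAreaRect(W), cv2.boxPoints(cv2.minAreaRect(W)))
e=edge_top(im,c); print(np.round(e,1)[::3], np.median(e[:,1]))
for u,v in [(345+19.2,245+22),(345+63,245+13.4),(345+67,245+33),(345+22.5,245+42)]: print(px2w("top",u-.5,v-.5,2,c))
# tablet pockets centers, all
for u,v in [(58.2,20),(49.8,21.5),(41.6,23),(33,25),(24.6,26.5),(60,28.8),(51.8,30.6),(43.5,32.4),(35,34.2),(26.7,36)]: print(px2w("top",344.5+u,244.5+v,3,c)[:2].round(1))
E
```

```text
((456.04156494140625, -110.72711181640625), (44.71442794799805, 97.3060302734375), 12.002642631530762) [[ 424.0554   -67.78709]
 [ 444.29086 -162.9658 ]
 [ 488.02774 -153.66714]
 [ 467.79227  -58.48842]]
[[ 494.1 -320.5]
 [ 475.2 -339.1]
 [ 456.1 -315.5]
 [ 437.2 -317.2]
 [ 418.4 -316.8]
 [ 399.6 -314.3]
 [ 380.9 -316. ]
 [ 362.3 -315.7]
 [ 343.7 -315.3]
 [ 325.1 -314.9]] -315.52041339444173
[467.99038786 -61.42680246   2.        ]
[ 486.70440973 -153.58828929    2.        ]
[ 445.5680445  -161.66091306    2.        ]
[426.13072261 -68.32938405   2.        ]
[ 472.7 -143.2]
[ 469.4 -125.6]
[ 466.1 -108.4]
[461.8 -90.3]
[458.6 -72.7]
[ 454.2 -146.9]
[ 450.3 -129.7]
[ 446.5 -112.3]
[442.6 -94.4]
[438.7 -77.1]
```

Emit:
apply_moves(commands=[[0,2.7,-2.04,0,0],[0,2.7,-2.04,0,0],[0,2.7,-2.04,0,0],[0,2.7,-2.04,0,0],[0,2.7,-2.04,0,0],[0,2.7,-2.04,0,0],[0,2.7,-2.04,0,0],[0,2.7,-2.04,0,0],[0,2.7,-2.04,0,0],[0,2.7,-2.04,0,0]], squeeze=30)

```text
time_s: 0.93
eef_pos: [351.7, -227.8, 242.2]
ee_rot: [-0.0, 0.989, 0.146, -0.0]
force: [0.1, 0.1, -0.0]
grip_width: -0.001
```

```bash
cat >> h.py <<'E'
def st():
    s=ctrl.sense(); w,x,y,z=s["ee_rot"]; 
    from scipy.spatial.transform import Rotation as Ro
    R=Ro.from_quat([x,y,z,w]).as_matrix()
    print("t",round(s["time_s"],2),"pos",s["eef_pos"].round(1),"yang",np.degrees(np.arctan2(R[1,1],R[0,1])).round(2),"zax",R[:,2].round(3),"F",s["force"].round(2),"grip",round(s["grip_width"],3),"q6",s["joints"][5].round(2))
    return s,R
def go(x,y,z,ang=None):
    s,R=st(); d=R.T@(np.array([x,y,z])-s["eef_pos"])/10; print("tool shift cm",d.round(2), "" if ang is None else ("roll",np.radians(np.degrees(np.arctan2(R[1,1],R[0,1]))-ang).round(3)))
E
python3 -c "
from h import *
go(452,-91.4,100,-78)"
```

```text
t 0.93 pos [ 351.7 -227.8  242.2] yang -73.24 zax [-0.  0. -1.] F [ 0.06  0.14 -0.01] grip -0.001 q6 0.42
tool shift cm [ 13.54 -10.17  14.22] ('roll', np.float64(0.083))
```

Emit:
apply_moves(commands=[[0,2.7,-2.03,0,0],[0,2.7,-2.03,0,0],[0,2.7,-2.03,2.0,0],[0,2.7,-2.03,2.8,0],[0,2.7,-2.03,2.8,0],[0,0,0,2.8,0.083],[0,0,0,2.8,0],[0,0,0,0,0],[0,0,0,0,0]])

```text
time_s: 1.68
eef_pos: [448.7, -95.8, 112.9]
ee_rot: [-0.001, 0.994, 0.105, -0.001]
force: [0.7, -0.3, 0.2]
grip_width: 0.002
```

```bash
python3 -c "
from h import *
go(452,-91.4,30,-78)
for n in ('top','wrist'):
  im=ctrl.capture(n)[:,:,::-1]; cv2.imwrite('pics/%s1.png'%n,im)
"
```

```text
t 1.68 pos [448.7 -95.8 112.9] yang -77.95 zax [-0.002  0.001 -1.   ] F [ 0.71 -0.32  0.25] grip 0.002 q6 0.89
tool shift cm [ 0.43 -0.35  8.29] ('roll', np.float64(0.001))
```

View pics/wrist1.png

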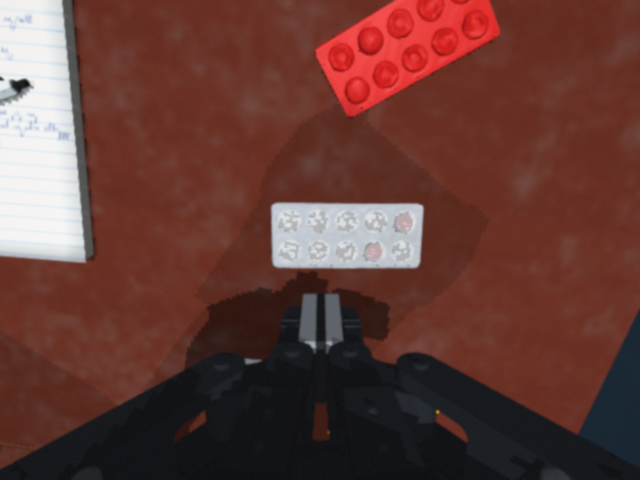

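View pics/top1.png

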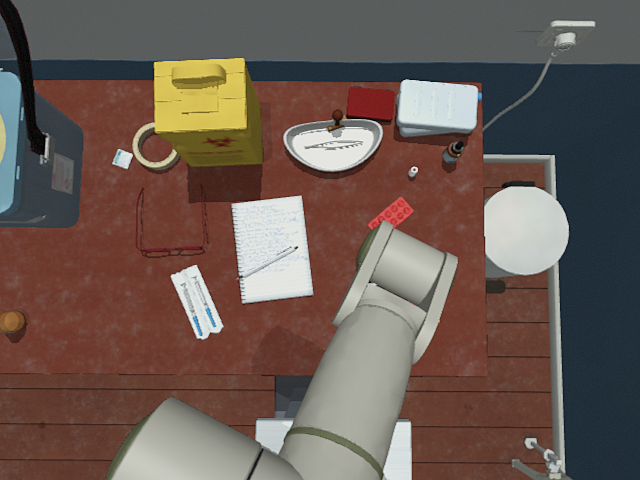

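```bash
python3 -c "
from h import *
st()
P=np.array([px2w('wrist',u,v,2) for u,v in [(272,203.5),(422.5,204.5),(422,268),(272,268)]]);print(P.round(1),P.mean(0))
print([px2w('wrist',u,v,0).round(1) for u,v in [(640,310),(580,480)]])
"
```

```text
t 1.78 pos [449.8 -96.6 114.7] yang -77.99 zax [ 0.002 -0.001 -1.   ] F [-0.35 -0.43  0.4 ] grip -0.003 q6 0.89
[[ 464.9  -62.4    2. ]
 [ 483.7 -154.     2. ]
 [ 443.1 -165.6    2. ]
 [ 422.7  -69.9    2. ]] [ 453.60221182 -112.9776593     2.        ]
[array([ 443.9, -319.8,    0. ]), array([ 296.7, -337.9,    0. ])]
```

Emit:
apply_moves(commands=[[0,0.3,-0.3,2.0,0],[0,0,0,2.5,0],[0,0,0,2.5,0],[0,0,0,0,0],[0,0,0,0,0],[0,0,0,0,0]])

```text
time_s: 2.28
eef_pos: [452.5, -93.1, 45.1]
ee_rot: [0.001, 0.995, 0.105, 0.001]
force: [-0.1, -0.2, -0.7]
grip_width: 0.002
```

```bash
python3 -c "
from h import *
go(452,-91.4,20,-78)
im=ctrl.capture('wrist')[:,:,::-1]; cv2.imwrite('pics/wrist2.png',im)
"
```

```text
t 2.28 pos [452.5 -93.1  45.1] yang -77.99 zax [ 0.003 -0.001 -1.   ] F [-0.14 -0.22 -0.71] grip 0.002 q6 0.9
tool shift cm [-0.02 -0.18  2.51] ('roll', np.float64(0.0))
```

View pics/wrist2.png

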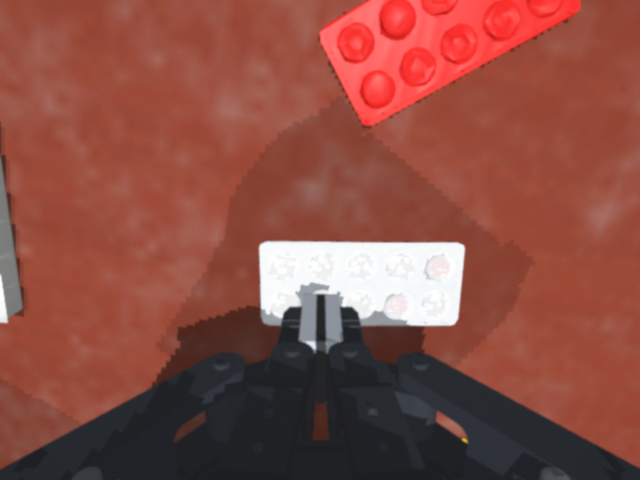

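Emit:
apply_moves(commands=[[0,0,-0.1,1.3,0],[0,0,0,1.0,0],[0,0,0,0.3,0],[0,0,0,0,0],[0,0,0,0,0],[0,0,0,0,0]])

```text
time_s: 2.83
eef_pos: [451.5, -91.6, 17.6]
ee_rot: [0.0, 0.995, 0.105, 0.0]
force: [-0.3, -0.1, 0.7]
grip_width: 0.001
```

```bash
python3 -c "
from h import *
go(452,-91.4,15,-78)
"
```

```text
t 2.83 pos [451.5 -91.6  17.6] yang -77.98 zax [ 0.001 -0.    -1.   ] F [-0.32 -0.11  0.67] grip 0.001 q6 0.91
tool shift cm [ 0.06 -0.01  0.26] ('roll', np.float64(0.0))
```

Emit:
apply_moves(commands=[[0,0,0,0.1,0],[0,0,0,0.1,0],[0,0,0,0.1,0],[0,0,0,0,0],[0,0,0,0,0],[0,0,0,0,0]])

```text
time_s: 3.33
eef_pos: [451.5, -91.6, 15.6]
ee_rot: [0.0, 0.994, 0.105, 0.0]
force: [-6.2, 2.1, 21.2]
grip_width: -0.003
```

Emit:
apply_moves(commands=[[0,0,0,-0.04,0],[0,0,0,0,0],[0,0,0,0,0]])

```text
time_s: 3.58
eef_pos: [451.5, -91.6, 15.6]
ee_rot: [0.0, 0.994, 0.105, 0.0]
force: [-4.4, 0.8, 14.9]
grip_width: -0.003
```

Emit:
apply_moves(commands=[[0,-0.04,0.2,-0.01,0.02],[0,-0.05,0.25,0,0.02],[0,-0.05,0.25,0,0.02],[0,-0.04,0.25,0,0.02],[0,-0.03,0.25,0,0.02],[0,-0.03,0.25,0,0.02],[0,0,0,0,0],[0,0,0,0,0]])

```text
time_s: 4.25
eef_pos: [451.7, -105.9, 15.6]
ee_rot: [-0.0, 0.999, 0.045, 0.001]
force: [-0.5, 5.0, 12.7]
grip_width: -0.003
```

```bash
python3 -c "
from h import *
st()
im=ctrl.capture('wrist')[:,:,::-1]; cv2.imwrite('pics/wrist3.png',im)
"
```

```text
t 4.25 pos [ 451.7 -105.9   15.6] yang -84.87 zax [ 0.001  0.    -1.   ] F [-0.52  5.02 12.72] grip -0.003 q6 1.0
```

View pics/wrist3.png

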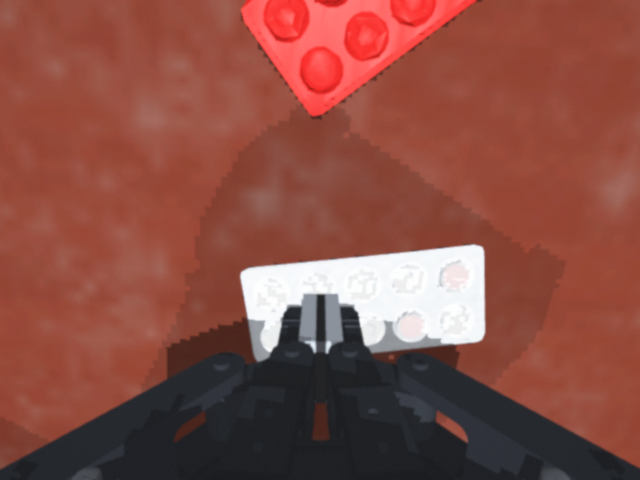

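Emit:
apply_moves(commands=[[0,0,0,-0.1,0],[0,0,0,-0.2,0],[0,0,0,-1.0,0],[2.5,0,0,-1.2,-0.095],[2.5,0,0,0,0],[2.5,0,0,0,0],[2.5,0,0,0,0]])

```text
time_s: 4.88
eef_pos: [450.9, -106.1, 39.5]
ee_rot: [-0.0, 0.996, 0.091, -0.0]
force: [-0.3, 0.6, -0.0]
grip_width: 0.285
```

```bash
python3 -c "
from h import *
st()
im=ctrl.capture('wrist')[:,:,::-1]; cv2.imwrite('pics/wrist4.png',im)
"
```

```text
t 4.88 pos [ 450.9 -106.1   39.5] yang -79.54 zax [-0.  0. -1.] F [-0.32  0.64 -0.02] grip 0.285 q6 0.9
```

View pics/wrist4.png

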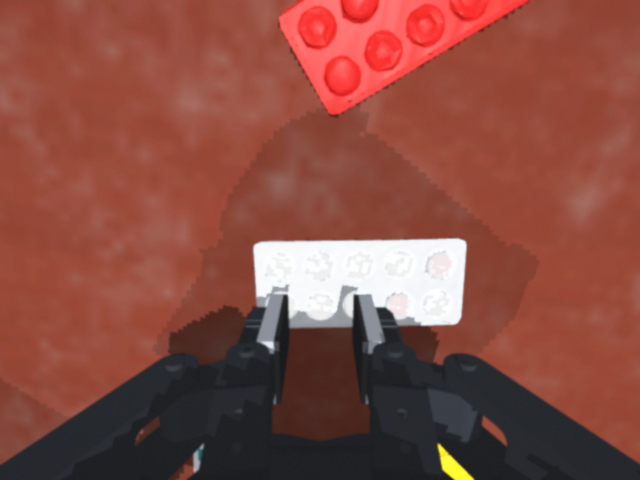

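```bash
python3 -c "
from h import *
s,R=st()
P=np.array([px2w('wrist',u,v,2) for u,v in [(253.5,243),(466,239.5),(460,325),(255.5,328)]]);print(P.round(1),P.mean(0))
c=P.mean(0); print('strip angle',np.degrees(np.arctan2(*(P[1]+P[2]-P[0]-P[3])[[1,0]])))
d=(P[1]+P[2]-P[0]-P[3]);d/=np.linalg.norm(d)
print('tcp along strip',(s['eef_pos']-c)@d, 'across',(s['eef_pos']-c)@np.array([-d[1],d[0],0]))
"
```

```text
t 4.93 pos [ 450.8 -106.1   39.3] yang -79.52 zax [-0.001  0.    -1.   ] F [-0.12  0.64  0.42] grip 0.295 q6 0.9
[[ 464.8  -73.     2. ]
 [ 483.5 -165.     2. ]
 [ 442.3 -174.3    2. ]
 [ 423.1  -79.6    2. ]] [ 453.44023836 -122.9960111     2.        ]
strip angle -78.52359448887478
tcp along strip -17.101267113515892 across 0.8200966422281666
```

Emit:
apply_moves(commands=[[2.5,0,-0.3,1.0,0.015],[2.5,0,0,0.8,0],[2.5,0,0,0.3,0],[2.5,0,0,0.1,0],[2.5,0,0,0,0],[2.5,0,0,0,0],[2.5,0,0,0,0]])

```text
time_s: 5.52
eef_pos: [450.7, -103.4, 17.9]
ee_rot: [0.0, 0.996, 0.085, 0.0]
force: [-0.3, 0.7, 1.0]
grip_width: 0.296
```

Emit:
apply_moves(commands=[[2.5,0,0,0.1,0],[2.5,0,0,0.1,0],[2.5,0,0,0.1,0],[2.5,0,0,0,0],[2.5,0,0,0,0]])

```text
time_s: 5.93
eef_pos: [450.7, -103.3, 15.5]
ee_rot: [0.0, 0.996, 0.085, 0.0]
force: [-3.5, 0.9, 13.7]
grip_width: 0.295
```

Emit:
apply_moves(commands=[[2.5,-0.03,0.15,0,0.02],[2.5,-0.03,0.2,0,0.02],[2.5,-0.03,0.2,0,0.02],[2.5,-0.02,0.2,0,0.02],[2.5,-0.02,0.2,0,0.02],[2.5,0,0.2,0,0.02],[2.5,0,0,0,0],[2.5,0,0,0,0]])

```text
time_s: 6.6
eef_pos: [451.4, -114.9, 15.5]
ee_rot: [0.0, 1.0, 0.025, 0.001]
force: [0.0, 3.4, 10.4]
grip_width: 0.295
```

```bash
python3 -c "
from h import *
st()
im=ctrl.capture('wrist')[:,:,::-1]; cv2.imwrite('pics/wrist5.png',im)
"
```

```text
t 6.6 pos [ 451.4 -114.9   15.5] yang -87.17 zax [ 0.002 -0.    -1.   ] F [ 0.02  3.37 10.4 ] grip 0.295 q6 1.02
```

View pics/wrist5.png

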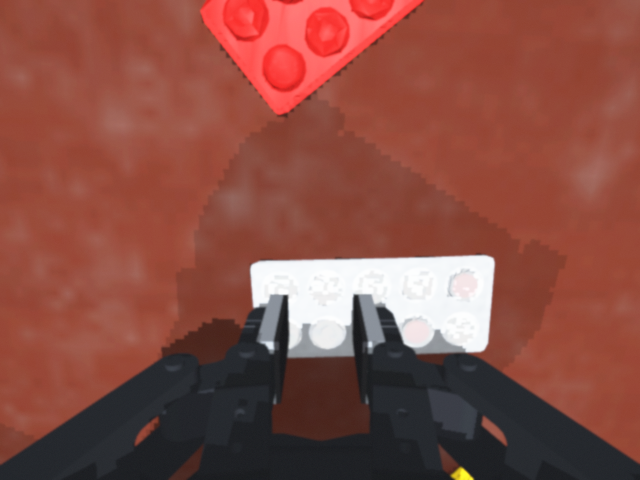

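Emit:
apply_moves(commands=[[2.5,0,0.2,0,0.02],[2.5,0,0.3,0,0.02],[2.5,0,0.4,0,0.02],[2.5,0,0.4,0,0.02],[2.5,0,0.4,0,0],[2.5,0,0.4,0,0],[2.5,0,0.4,0,0],[2.5,0,0.4,0,0],[2.5,0,0.4,0,0],[2.5,0,0.2,0,0],[2.5,0,0,0,0],[2.5,0,0,0,0]])

```text
time_s: 7.65
eef_pos: [450.6, -149.7, 15.5]
ee_rot: [-0.0, 1.0, -0.015, 0.001]
force: [-0.0, 4.7, 11.5]
grip_width: 0.294
```

```bash
python3 -c "
from h import *
st()
im=ctrl.capture('wrist')[:,:,::-1]; cv2.imwrite('pics/wrist6.png',im)
im=ctrl.capture('top')[:,:,::-1]; cv2.imwrite('pics/top6.png',cv2.resize(im[180:330,340:520],None,fx=4,fy=4,interpolation=2))
"
```

```text
t 7.65 pos [ 450.6 -149.7   15.5] yang -91.75 zax [ 0.001  0.    -1.   ] F [-0.    4.7  11.48] grip 0.294 q6 1.03
```

View pics/wrist6.png

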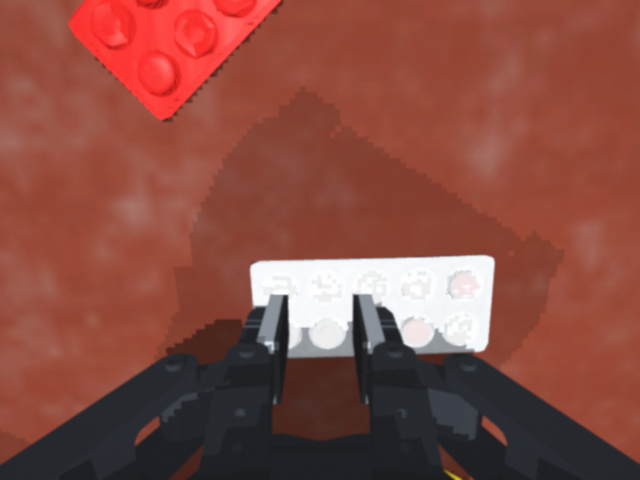

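View pics/top6.png

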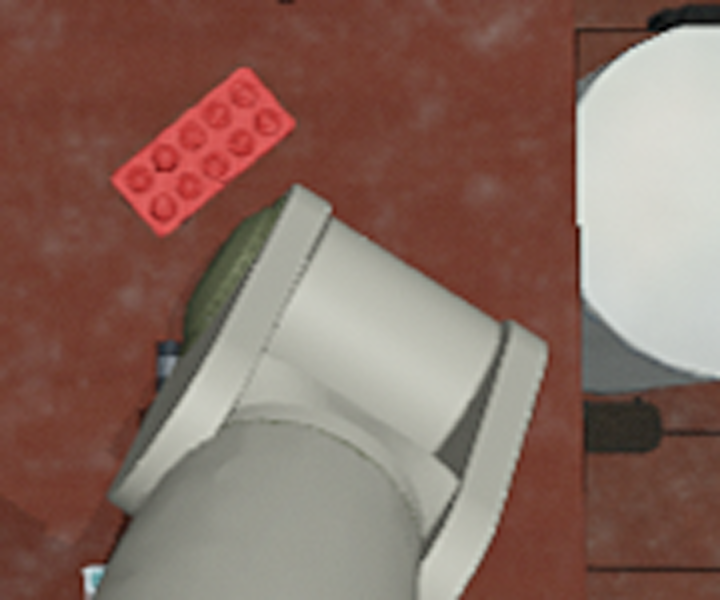

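Emit:
apply_moves(commands=[[2.5,0,0.3,0,0],[2.5,0,0.5,0,0],[2.5,0,0.5,0,0],[2.5,0,0.5,0,0],[2.5,0,0.5,0,0],[2.5,0,0.5,0,0],[2.5,0,0.5,0,0],[2.5,0,0.5,0,0],[2.5,0,0.5,0,0],[2.5,0,0.5,0,0],[2.5,0,0.5,0,0],[2.5,0,0.5,0,0]])

```text
time_s: 8.75
eef_pos: [448.8, -207.2, 15.5]
ee_rot: [-0.001, 1.0, -0.015, 0.0]
force: [0.5, 7.0, 12.6]
grip_width: 0.297
```

Emit:
apply_moves(commands=[[2.5,0,0.5,0,0],[2.5,0,0.5,0,0],[2.5,0,0.5,0,0],[2.5,0,0.5,0,0],[2.5,0,0.5,0,0],[2.5,0,0.5,0,0],[2.5,0,0.5,0,0],[2.5,0,0.5,0,0],[2.5,0,0.3,0,0],[2.5,0,0.2,0,0],[2.5,0,0,0,0],[2.5,0,0,0,0]])

```text
time_s: 9.75
eef_pos: [447.4, -252.5, 15.5]
ee_rot: [-0.0, 1.0, -0.015, 0.0]
force: [0.4, 4.2, 12.1]
grip_width: 0.294
```

```bash
python3 -c "
from h import *
st()
im=ctrl.capture('wrist')[:,:,::-1]; cv2.imwrite('pics/wrist7.png',im)
im=ctrl.capture('top')[:,:,::-1]; cv2.imwrite('pics/top7.png',cv2.resize(im[180:330,340:520],None,fx=4,fy=4,interpolation=2))
"
```

```text
t 9.75 pos [ 447.4 -252.5   15.5] yang -91.74 zax [ 0.001  0.    -1.   ] F [ 0.38  4.22 12.06] grip 0.294 q6 0.86
```

View pics/wrist7.png

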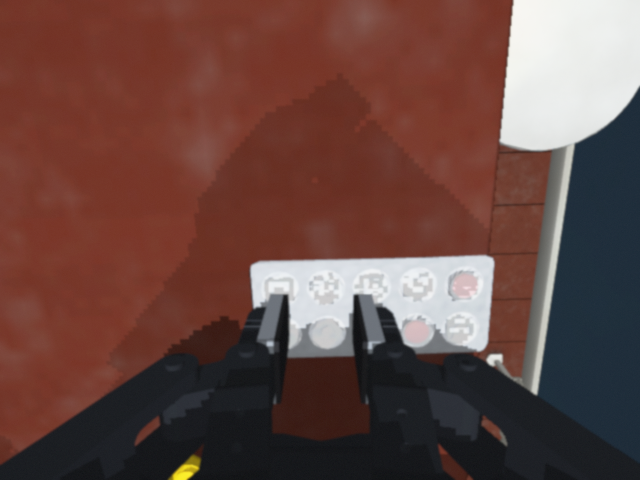

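View pics/top7.png

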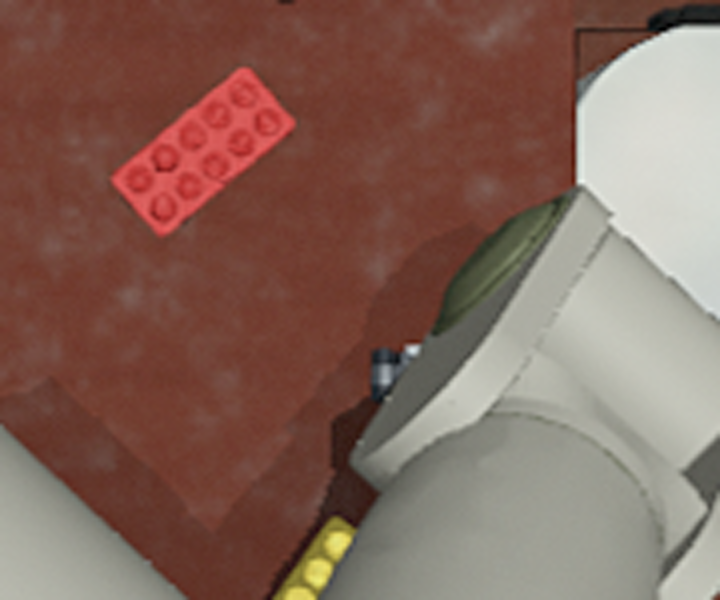

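```bash
python3 -c "
from h import *
st()
im=cv2.imread('pics/wrist7.png'); 
cv2.imwrite('pics/c7.png',cv2.resize(im[180:380,240:540],None,fx=2.6,fy=2.6,interpolation=2))
c=cam('wrist')
g=cv2.GaussianBlur(im,(3,3),0).astype(float)
E=[]
for v in range(5,245,15):
  r=g[v,470:530]; d=np.abs(np.diff(r,axis=0)).sum(1); k=d.argmax(); E.append((470.5+k,v)); 
print(E)
W=np.array([px2w('wrist',u,v,0,c)[:2] for u,v in E]);print(W.round(1).tolist())
"
```

```text
t 9.85 pos [ 447.5 -252.5   15.5] yang -91.74 zax [ 0.001  0.    -1.   ] F [-0.03  4.33 11.12] grip 0.292 q6 0.86
[(np.float64(512.5), 5), (np.float64(510.5), 20), (np.float64(509.5), 35), (np.float64(507.5), 50), (np.float64(506.5), 65), (np.float64(504.5), 80), (np.float64(503.5), 95), (np.float64(502.5), 110), (np.float64(500.5), 125), (np.float64(499.5), 140), (np.float64(495.5), 155), (np.float64(497.5), 170), (np.float64(493.5), 185), (np.float64(491.5), 200), (np.float64(489.5), 215), (np.float64(489.5), 230)]
[[553.6, -318.4], [549.2, -318.2], [544.7, -318.4], [540.2, -318.2], [535.5, -318.4], [530.8, -318.2], [525.9, -318.3], [520.9, -318.5], [515.9, -318.3], [510.7, -318.5], [505.5, -317.6], [500.1, -318.8], [494.6, -317.9], [489.0, -317.7], [483.2, -317.5], [477.3, -318.0]]
```

View pics/c7.png

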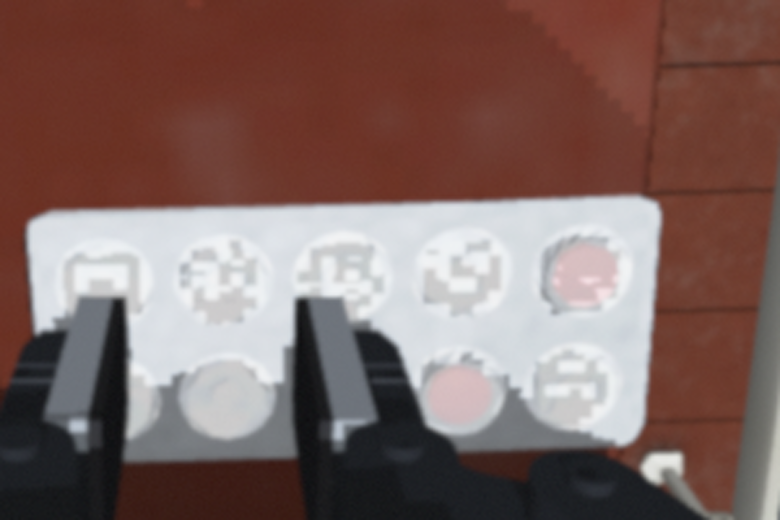

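```bash
python3 -c "
from h import *
c=cam('wrist'); f=lambda u,v,z:px2w('wrist',240+u/2.6,180+v/2.6,z,c)[:2]
rows=[f(u,v,3) for u,v in [(588,272),(463,273),(342,275),(222,277)]]
low=[f(u,v,3) for u,v in [(575,387),(461,392),(227,397)]]
print(np.round(rows,1).tolist(),np.round(low,1).tolist())
C=[f(u,v,2) for u,v in [(27,212),(661,197),(645,447)]]; print(np.round(C,1).tolist())
d=C[1]-C[0]; print('len',np.linalg.norm(d),'ang',np.degrees(np.arctan2(d[1],d[0])), 'end ang',np.degrees(np.arctan2(*(C[1]-C[2])[::-1])))
d=rows[0]-rows[3];print('ang rows',np.degrees(np.arctan2(d[1],d[0])))
print('line from rows',(rows[1]+rows[2])/2,(low[1]*.75+low[2]*.25),'from end',(C[1][1]+C[2][1])/2+38.3)
"
```

```text
[[456.3, -309.7], [456.7, -290.9], [456.9, -272.8], [457.1, -254.7]] [[436.9, -309.1], [436.6, -291.4], [436.8, -255.0]]
[[468.0, -226.1], [467.5, -319.9], [425.2, -321.4]]
len 93.85581403693338 ang -90.27112792377103 end ang 2.0498254465078056
ang rows -90.85952044038984
line from rows [ 456.77716847 -281.83693275] [ 436.62227736 -282.31223262] from end -282.3700537451391
```

Emit:
apply_moves(commands=[[2.5,0,0.3,0,0],[2.5,0,0.4,0,0],[2.5,0,0.4,0,0],[2.5,0,0.4,0,0],[2.5,0,0.4,0,0],[2.5,0,0.4,0,0],[2.5,0,0.4,0,0],[2.5,0,0.4,0,0],[2.5,0,0.3,0,0],[2.5,0,0.2,0,0],[2.5,0,0,0,0],[2.5,0,0,0,0]])

```text
time_s: 10.85
eef_pos: [446.4, -288.5, 15.5]
ee_rot: [-0.0, 1.0, -0.015, 0.0]
force: [-0.0, 5.1, 11.6]
grip_width: 0.293
```

```bash
python3 -c "
from h import *
st()
im=ctrl.capture('wrist')[:,:,::-1]; cv2.imwrite('pics/wrist8.png',im)
cv2.imwrite('pics/c8.png',cv2.resize(im[180:380,240:540],None,fx=2.6,fy=2.6,interpolation=2))
im=ctrl.capture('scene')[:,:,::-1]; cv2.imwrite('pics/scene8.png',im)
"
```

```text
t 10.85 pos [ 446.4 -288.5   15.5] yang -91.73 zax [ 0.001  0.    -1.   ] F [-0.03  5.1  11.58] grip 0.293 q6 0.81
```

View pics/c8.png

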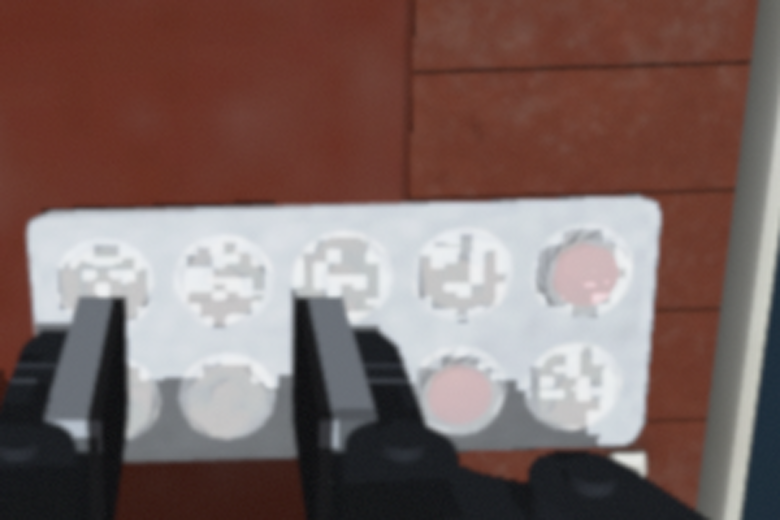

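View pics/scene8.png

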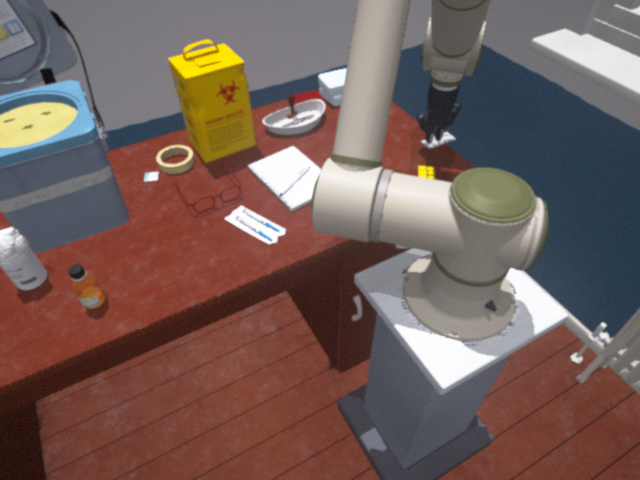

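```bash
python3 -c "
from h import *
c=cam('wrist'); im=cv2.imread('pics/wrist8.png')
g=cv2.GaussianBlur(im,(3,3),0).astype(float)
W=[]
for v in range(150,252,8):
  r=g[v,380:415]; d=np.abs(np.diff(r,axis=0)).sum(1); W.append(px2w('wrist',380.5+d.argmax(),v,0,c)[1])
f=lambda u,v,z:px2w('wrist',240+u/2.6,180+v/2.6,z,c)[:2]
print(np.round(W,1),np.median(W))
for a,b in [((463,273),(342,275))]: print((f(*a,3)+f(*b,3))/2)
print((f(661,197,2)+f(645,447,2))/2+[0,38.3]); st()
print(f(405,190,0))
"
```

```text
[-319.1 -318.9 -318.9 -319.  -319.1 -319.2 -318.9 -317.8 -319.1 -319.1
 -319.2 -318.9 -319. ] -319.0161343534691
[ 455.68822563 -317.79792019]
[ 445.30217864 -318.3320865 ]
t 10.95 pos [ 446.4 -288.5   15.5] yang -91.73 zax [ 0.001  0.    -1.   ] F [ 0.53  4.96 10.97] grip 0.289 q6 0.81
[ 467.97845029 -318.40821853]
```

Emit:
apply_moves(commands=[[2.5,0,0,0,0],[2.5,0,0,0,0],[2.5,0,0,0,0],[2.5,0,0,0,0]])

```text
time_s: 11.28
eef_pos: [446.4, -288.5, 15.5]
ee_rot: [-0.0, 1.0, -0.015, 0.0]
force: [-0.5, 3.9, 10.4]
grip_width: 0.296
```

```bash
python3 -c "
from h import *
st(); ctrl.finish_job()
"
```

```text
t 11.28 pos [ 446.4 -288.5   15.5] yang -91.73 zax [ 0.001  0.    -1.   ] F [-0.5   3.86 10.44] grip 0.296 q6 0.81
the job is handed in; nothing more can be done
```

The strip is at the right-hand edge with the two tablet rows sticking out and the third row still on the desk. I handed the job in at 11.3 s with the fingertips still pressing on the empty part.

**How it was done:** I pressed the white strip with two pink tablets (top picture, about pixel 387, 272) and slid it flat along the desk. With the fingers closed the strip slid but hardly turned. I re-pressed with the fingers about 25 mm apart, and from there it turned square and moved with them.

**Last checks, from the wrist picture:**

| Check | Measured | Limit |
|---|---|---|
| Tablet line to desk edge | 0.7–1.2 mm inside the edge | 5 mm |
| Squareness to the edge | within about 1–2° (measured just before the last 36 mm slide; same place in the picture afterwards) | 7° |
| Pressing force | about 10 N downward | 1–40 N |
| Strip at rest | arm pose unchanged over the last readings | — |

- **Camera disagreement:** the top camera put the edge at y ≈ -315.5 mm and the wrist camera at about -318.5 mm. I relied on the wrist picture, where strip and edge appear together.
- **Not checked:** I did not measure the other objects afterwards. The arm never worked near them, and those visible in the last scene picture looked unmoved; the bottle and vial were hidden behind the arm.

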